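# Roll the spanner's knurl until its jaw closes to the gauge mark

## Robot

A 6-joint arm with a two-finger parallel gripper is mounted at the origin on the work surface. World frame = base frame: x ahead of the robot, y to its left, z up, the work surface at z = 0. Lengths are in m, angles in rad, forces in N, time in s.
With the tool pointing down it reaches from about 0.25 to 0.8 m from the base axis. Payload 3.9 kg.
Tool frame: the origin (TCP) lies midway between the tips of the shut fingers; the grasp point (between the pads) lies 19 mm behind it; z points along the fingers, y is the line along which they close (so a half turn about z gives the same grasp; the last joint's range is limited). The gripper opens to 85 mm and grips with 20 to 120 N. Pads are 22 mm wide; open, the fingers measure 114 mm over their backs; the gripper's body (76 mm by 85 mm) begins 54 mm behind the grasp point. The pads swing forward as they close: fully open they stand 13 mm farther back than shut.
Start: joints at [1.234, 0.26, -0.138, 1.173, 0, 1.571], TCP at [0.173, 0.495, 0.231] pointing down, gripper open.
Joint ranges: [-2.78, 2.78], [-0.83, 1.72], [-1.28, 1.37], [-1.9, 2.12], [-1.57, 1.48], [-3.14, 3.14]. Speed limits (rad/s): [2.57, 2.57, 3.14, 3.14, 3.14, 3.14].

## Interface

Orientations are given as a rotation vector (axis times angle).
In Python, from bench import bot gives the robot as it stands.
- The arm moves only by the tool carry_out, never from a script. Its argument "steps" is a list that holds one entry, the list of rows, each a list of 7 numbers: the shift along the world's x, y, z as a fraction of full scale, then the turn, a rotation vector about the world's x, y, z as a fraction of full scale, then the opening, from 0 (shut) to 1 (fully open). In form: [[[tx, ty, tz, ax, ay, az, gripper], ...]]. A call has 1 to 12 rows; each row is the pose to reach, as a shift and turn from the pose commanded when the call began, turning the shorter way round; what a row does not reach only later rows make up. Full scale, the value 1, is 0.4 m for a shift and 180 degrees for a turn. A row lasts 1/8 s, in which the tool goes at most 62.5 mm and 10.7 degrees, less where a joint would pass 70% of its speed; a pose out of reach is approached as far as the arm can. A call with a number of a shift or a turn outside -1 to 1 is refused whole. A call with a gripper value outside its range is refused whole. The fingers move at their own pace and stop on an object; "force" is the grip in N (left out, the last holds). Time passes only in rows, so rows that repeat a pose let the fingers close. It gives the time, the measured TCP pose, the force, the opening and the grip force at its end, in the units of the state.
- bot.observe(): the state, without advancing time (a new reading comes with each control period).
- bot.get_image(name): name is "side" or "top" or "wrist"; returns a dict with "pixels" (400x640x3 uint8, red, green, blue), "fovy" (degrees; the focal length in pixels is half the picture's height over the tangent of half this angle, whatever the lens; pixels are square), "cx", "cy" (the principal point, pixels), "dist" ([k1, k2, p1, p2, k3] as OpenCV has them; the pictures are not rectified), "world_from_camera" (4x4, takes a point from camera to world coordinates). Camera axes: x right, y up, looking along -z (the intrinsics and any distortion apply to the point x, -y, -z); pixel columns grow to the right and rows downward; lengths in m; the calibration is good to about 2 mm. A picture is of the moment at which its call begins. There is no depth.
- bot.job_done(): hands the job in; it is judged then, once.
Trained networks look in a picture, given as the dict that the camera call returned (one of the last four; its "shot" number tells which), for a name from the list of things; names that differ only in an ending like _2 or _b are one class to them, and where a whole thing is asked for, a point or a joint stands for the part that bears it (a point fixed in the world has none). Each returns a list of dicts, best first, with "confidence" (0 to 1); they miss things now and then, are a little off and sometimes report something else, mostly with a low value. They report only what shows in the picture. A call takes as long as a camera call.
- bot.regions_of(label, picture): "region" (400x640 bool, what is visible of it) and "extent" ([centre column, centre row, width, height] in pixels, round what is visible of it).
The state is a dict: "t": time; "qpos": joint angles; "qd": joint speeds; "joint_torque": joint torques, N m; "tool_pos": TCP position; "ee_rot": TCP orientation; "force": force on the tool from outside, world axes, zero at the start; "ft_torque": the same for the moment, N m; "finger_gap": finger opening in m; "gripper_force": force on a finger pad.
Only numpy, scipy, OpenCV 4.12 (cv2) and the standard library are available. Lean on these libraries where they do the work, as an engineer would, in place of code of your own. Each camera call takes 0.05 s, during which the arm holds its last target. There are 200 camera calls.

## Task

The big adjustable spanner lying in the hinge drawer is set too wide for the gate nut beside it. With a fingertip, roll its knurled adjuster wheel until the moving jaw has closed to the long gauge mark engraved on the head. Work only the wheel: do not push on the jaw itself, leave the spanner lying where it is without gripping, lifting or shoving it about, leave the other hardware alone, and finish with the hand clear.

Things in the scene. Friction and masses are not known exactly. Their poses are not given: they have to be found in the camera images.
- spanner: Steel adjustable spanner, 380 mm long, 1.4 kg, loose, flat on the drawer's plywood (12 mm above the bench). Origin: on the plywood, straight below the knurled wheel's middle. z up; x along the wheel's axle and the jaw's slide (+x opens); y from the wheel towards the jaw tips. Head body x -54..35, y -40..33 mm, flat top 21.5 mm above the plywood; jaws y 32..84 mm, 25.5 mm high.
- handle_end (a point): Centre of the hanging hole at the handle's end, on its top. The handle runs from the head to here, at 22.5 degrees to the spanner's -y towards its +x; 36 mm wide, 17.5 mm high. Other loose pieces lie within 50 mm of head and handle, none over 30 mm high.
- knurl: The spanner's knurled adjuster wheel, dark ribbed steel, 25 mm diameter, 27 mm long, in an open window of the head, 30 x 27 mm. Origin: its middle, on the axle, 13.6 mm above the plywood; its own y and z turn with it, so take directions from the spanner. It cannot sink. It turns by friction under a finger pressing on its top (3 N or more; some 1.2 N at the rim turns it) and stays where it is left.
- knurl_top (a point): Topmost point of the knurled wheel, 26.1 mm above the plywood, 4.6 mm proud of the flat head round it and 0.6 mm above the jaws' tops. Drawing a pressed fingertip across it towards the handle (the spanner's -y) closes the jaws, towards the jaw tips (+y) opens them: 6 mm of jaw travel per turn, that is 0.076 mm per mm rolled.
- jaw (a joint): Position of the moving jaw, m: 0 when its inner face is exactly at the middle of the gauge mark (opening 30 mm), positive when the jaws are wider (starts 6 to 11 mm too wide), negative when closed past the mark. Limits -21 mm and +14.5 mm. It moves with the wheel. The moving jaw is 33 mm wide behind its face.
- jaw_edge (a point): The corner of the moving jaw's inner face next to the engraved scale: the edge read against the scale, at the height of the head's flat top (21.5 mm above the plywood).
- gauge_mark (a point): End next to the jaws of the long gauge mark, on the mark's middle line, on the head's flat top. The mark is a dark engraved line 2 mm wide, 16 mm long, along the spanner's y, between wheel and jaws; the other scale lines are 5.4 mm long, 0.8 mm wide, one every 5 mm. The jaw is set when jaw_edge meets this point. The fixed jaw's face is 30 mm from it, to -x.
- drawer: Shallow wooden drawer standing on the bench, 470 x 800 mm, walls 66 mm high above the bench and 12 to 14 mm thick, plywood base 12 mm thick. Origin: bench level, middle. Key rack on its far (+x) wall: a board up to 112 mm above the bench with dowel pegs reaching 56 mm inwards from the wall. Fixed.
- nut: Zinc hexagon gate nut, 30 mm across flats, 16 mm high, lying before the jaws. Origin: middle of its underside. Leave alone.
- latch: Red-enamelled gate latch, 120 x 44 x 28 mm, lying near the key rack. Leave alone.
- hinge: Bronze rising butt hinge lying open, 76 x 68 x 13 mm, near the key rack. Leave alone.
- hasp: Pitted zinc hasp, 111 x 40 x 10 mm, near the key rack. Leave alone.
- pull: Steel D pull handle lying flat, 120 x 52 x 12 mm, at the drawer's left (+y) side. Leave alone.
- hook: Iron cabin hook, 110 x 40 x 8 mm, at the drawer's left (+y) side. Leave alone.
- eye: Iron eye on a plate 34 x 22 mm, 26 mm high, beside the spanner's handle on the robot's side. Leave alone.
- padlock: Brass padlock lying flat, 40 x 68 x 20 mm, beside the spanner's handle on the far side. Leave alone.

How it is judged:
On the way:
1. a fingertip rolls the knurled wheel the closing way (contact force between the fingers and knurl above 0.3 N and velocity of joint jaw below -0.0001 m/s), for 0.1 s.
At the end, for the whole second after the job is handed in: The moving jaw's inner face is within 2 mm of the middle of the gauge mark and at rest; the spanner lies flat on the drawer's base within 30 mm of where it lay (value of joint jaw between -0.002 and 0.002 m and velocity of joint jaw between -0.001 and 0.001 m/s and linear speed of spanner below 0.01 m/s and angle between spanner's own z axis and vertical below 0.05 rad and height (world z) of spanner below 0.017 m and distance of spanner from where it was at the start of the episode below 0.03 m); the robot touches nothing.
It fails at once if the spanner is lifted or tipped (height (world z) of spanner above 0.024 m or angle between spanner's own z axis and vertical above 0.12 rad).
It fails at once if the spanner is shoved more than 30 mm (distance of spanner from where it was at the start of the episode above 0.03 m).
It fails at once if the jaw itself is pushed (contact force between the fingers and jaw above 5 N).
It fails at once if other hardware is shifted by more than 20 mm (distance of any of nut, latch, hinge, hasp, pull, hook, eye, padlock from where it was at the start of the episode above 0.02 m).
It also fails if it takes over 58 s, if anything falls off the work surface, if the arm or the gripper's body presses on something with over 40 N, if the wrist force passes 120 N, or if a joint passes its speed limit or range.

## Working session

There is one attempt and no reset: what is moved stays moved. The work goes in short steps, Python scripts to look and compute and a tool call to move; the robot and the scene stay as the last step left them, time stands still between calls to the robot, and variables do not carry over. Pictures are saved under pics/ and viewed, at most 10 in all, crops included, and the job is handed in when it is done.

Besides the shell and the picture viewer there is one more tool, called after "Request:" as name(argument=value, ...) on one line, values as JSON. carry_out: Moves the arm, as the interface text tells. Its arguments: {"type":"object","properties":{"steps":{"type":"array","items":{"type":"array","items":{"type":"array","items":{"type":"number"}}}},"force":{"type":"number"}},"required":["steps"]}

```bash
mkdir -p pics
cat > h.py <<'E'
from bench import bot
import numpy as np, cv2
def K(p):
    f=p["pixels"].shape[0]/2/np.tan(np.radians(p["fovy"])/2)
    return np.array([[f,0,p["cx"]],[0,f,p["cy"]],[0,0,1.]])
def ray(p,uv):
    n=cv2.undistortPoints(np.array([[uv]],float),K(p),np.array(p["dist"],float))[0,0]
    T=np.array(p["world_from_camera"]); return T[:3,3],T[:3,:3]@np.array([n[0],-n[1],-1])
def atz(p,uv,z):
    o,d=ray(p,uv); return o+d*(z-o[2])/d[2]
def proj(p,X):
    T=np.array(p["world_from_camera"]); c=(np.atleast_2d(X)-T[:3,3])@T[:3,:3]
    c=c*[1,-1,-1]
    return cv2.projectPoints(c.reshape(-1,1,3),np.zeros(3),np.zeros(3),K(p),np.array(p["dist"],float))[0][:,0]
def save(p,n,crop=None,s=1):
    im=p["pixels"][:,:,::-1]
    if crop: a,b,c,d=crop; im=im[b:d,a:c]
    cv2.imwrite("pics/"+n,cv2.resize(im,None,fx=s,fy=s,interpolation=cv2.INTER_CUBIC))
E
python3 - <<'E'
from h import *
p=bot.get_image("top"); save(p,"top.png")
for l in ["spanner","knurl","jaw","nut","eye","padlock"]:
    for r in bot.regions_of(l,p)[:2]: 
        e=r["extent"];print(l,r["confidence"],np.round(e),np.round(atz(p,e[:2],.038),3))
s=bot.observe();print(s["tool_pos"],s["ee_rot"],s["t"],s["force"])
w=bot.get_image("wrist");print(np.round(w["world_from_camera"],3),w["fovy"])
E
```

```text
spanner 0.93 [310. 236. 176.  51.] [ 0.534 -0.008  0.038]
spanner 0.32 [208. 146.  35.  30.] [0.747 0.227 0.038]
knurl 0.61 [260. 242.  12.  12.] [0.522 0.105 0.038]
jaw 0.58 [244. 223.  30.  15.] [0.566 0.142 0.038]
jaw 0.57 [261. 240.  13.  13.] [0.525 0.102 0.038]
nut 0.64 [210. 238.  17.  16.] [0.533 0.218 0.038]
eye 0.56 [311. 274.  14.  18.] [ 0.449 -0.01   0.038]
[0.1734526  0.49533043 0.23108559] [-5.26577662e-01 -3.09704060e+00  7.97964668e-04] 0.35 [ 0.2093923  -0.72728125  0.24074606]
[[ 0.331 -0.903 -0.274  0.104]
 [ 0.944  0.316  0.097  0.52 ]
 [-0.001 -0.291  0.957  0.374]
 [ 0.     0.     0.     1.   ]] 60.780166945995056
```

View pics/top.png

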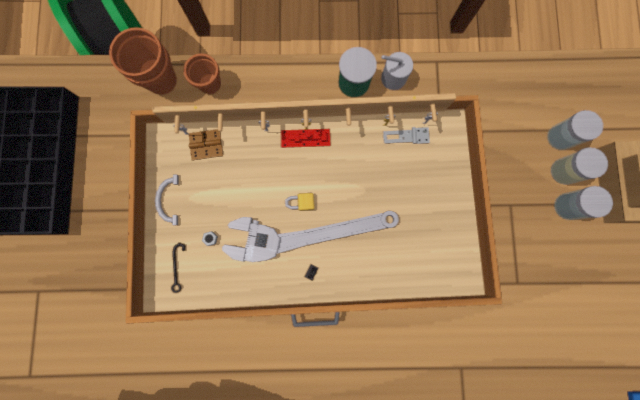

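Request:
carry_out(steps=[[[0.87,-0.97,-0.2,0,0,0.035,0],[0.87,-0.97,-0.2,0,0,0.035,0],[0.87,-0.97,-0.2,0,0,0.035,0],[0.87,-0.97,-0.2,0,0,0.035,0],[0.87,-0.97,-0.2,0,0,0.035,0],[0.87,-0.97,-0.2,0,0,0.035,0],[0.87,-0.97,-0.2,0,0,0.035,0],[0.87,-0.97,-0.2,0,0,0.035,0],[0.87,-0.97,-0.2,0,0,0.035,0],[0.87,-0.97,-0.2,0,0,0.035,0],[0.87,-0.97,-0.2,0,0,0.035,0],[0.87,-0.97,-0.2,0,0,0.035,0]]])

```text
t: 1.9
tool_pos: [0.5207, 0.1085, 0.1516]
ee_rot: [-0.353, -3.122, -0.0]
force: [-0.5, 0.3, 0.4]
finger_gap: 0.0
gripper_force: 0.0
```

Run:
```python
from h import *
p=bot.get_image("wrist"); save(p,"w1.png")
s=bot.observe();print(s["tool_pos"],s["ee_rot"],s["t"],s["force"],s["finger_gap"])
for l,z in [("knurl",.038),("jaw",.0375),("gauge_mark",.0335),("handle_end",.03),("jaw_edge",.0335)]:
    for r in bot.regions_of(l,p)[:2]: 
        e=r["extent"];print(l,r["confidence"],np.round(e),np.round(atz(p,e[:2],z),4))
```

```text
[0.52084544 0.1084952  0.15160955] [3.52734783e-01 3.12163662e+00 3.36769442e-04] 1.95 [ 0.07878747  0.75690611 -0.94909256] 0.00030648898297216075
knurl 0.66 [319. 200.  32.  35.] [0.5253 0.1047 0.038 ]
jaw 0.8 [381. 231.  80.  47.] [0.5619 0.1478 0.0375]
handle_end 0.57 [215. 229. 424. 196.] [0.5329 0.013  0.03  ]
jaw_edge 0.57 [383. 229.  80.  44.] [0.5623 0.1495 0.0335]
```

View pics/w1.png

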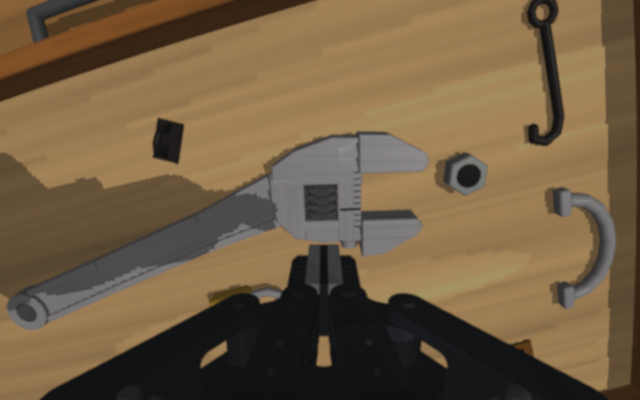

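Run:
```python
import cv2
im=cv2.imread("pics/w1.png")[125:260,270:440]
cv2.imwrite("pics/w1c.png",cv2.resize(im,None,fx=4.4,fy=4.4,interpolation=cv2.INTER_CUBIC))
```

```text
(no output)
```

View pics/w1c.png

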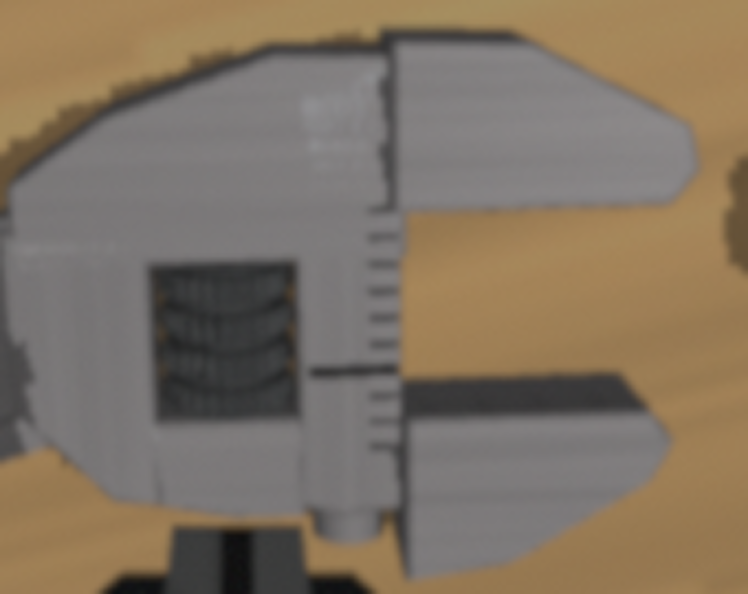

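```bash
cat >> h.py <<'E'
def frame(p,mk1,mk2,jaw_top):   # mark end by jaws, mark other end, a point of the jaw face's top edge
    a=atz(p,mk1,.0335);b=atz(p,mk2,.0335);y=(a-b)/np.linalg.norm(a-b);x=np.array([y[1],-y[0],0])
    j=atz(p,jaw_top,.0375); return a,x,y,(j-a)@x
E
python3 - <<'E'
from h import *
p=bot.get_image("wrist")
c=lambda u,v:(270+u/4.4,125+v/4.4)
f=frame(p,c(398,370),c(310,373),c(408,414))
print("mark",f[0],"yaw from mark",np.degrees(np.arctan2(-f[2][0],f[2][1])),"len",np.linalg.norm(f[0]-atz(p,c(310,373),.0335)),"jaw",f[3])
a=[atz(p,c(*q),.0375) for q in [(408,414),(640,410)]];d=a[1]-a[0];print("face yaw",np.degrees(np.arctan2(-d[0],d[1])))
W=np.array([atz(p,c(*q),.0335) for q in [(150,263),(297,262),(300,418),(157,421)]]);print(W,W.mean(0))
d=W[1]-W[0];print(np.degrees(np.arctan2(-d[0],d[1])),np.linalg.norm(d),np.linalg.norm(W[2]-W[1]))
a=[atz(p,c(*q),.0335) for q in [(385,237),(385,448)]];print((a[0]-a[1]),np.linalg.norm(a[0]-a[1]))
# tip of shut fingers
print(proj(p,bot.observe()["tool_pos"]))
# second view: top camera
t=bot.get_image("top")
for l in ("knurl","jaw"):
  r=bot.regions_of(l,t)[0]["extent"];q=bot.regions_of(l,p)[0]["extent"]
  o1,d1=ray(t,r[:2]);o2,d2=ray(p,q[:2])
  A=np.stack([d1,-d2],1);k=np.linalg.lstsq(A,o2-o1,rcond=None)[0];print(l,"tri",o1+k[0]*d1,o2+k[1]*d2)
E
```

```text
mark [0.54193933 0.13448604 0.0335    ] yaw from mark -10.917877450420782 len 0.0161756743487278 jaw 0.007181959824505357
face yaw -11.9760715499703
[[0.51202012 0.09496674 0.0335    ]
 [0.51776852 0.12075426 0.0335    ]
 [0.5470746  0.11494364 0.0335    ]
 [0.54169986 0.08895008 0.0335    ]] [0.52964078 0.10490368 0.0335    ]
-12.566575524330164 0.026420455110962117 0.029876574231585337
[-0.03969088  0.00793188  0.        ] 0.04047568193684618
[[321.94784354 261.29334106]]Traceback (most recent call last):
  File "<stdin>", line 15, in <module>
IndexError: list index out of range
```

Request:
carry_out(steps=[[[0.027,0.013,-0.1,0,0,-0.497,0],[0.027,0.013,-0.1,0,0,-0.497,0],[0.027,0.013,-0.1,0,0,-0.497,0],[0.027,0.013,-0.1,0,0,-0.497,0],[0.027,0.013,-0.1,0,0,-0.497,0],[0.027,0.013,-0.1,0,0,-0.497,0],[0.027,0.013,-0.1,0,0,-0.497,0],[0.027,0.013,-0.1,0,0,-0.497,0],[0.027,0.013,-0.1,0,0,-0.497,0],[0.027,0.013,-0.22,0,0,-0.497,0],[0.027,0.013,-0.235,0,0,-0.497,0],[0.027,0.013,-0.235,0,0,-0.497,0]]])

```text
t: 3.85
tool_pos: [0.5319, 0.1126, 0.0573]
ee_rot: [-2.449, -1.967, 0.002]
force: [-0.1, 1.1, 1.9]
finger_gap: 0.0003
gripper_force: 0.0
```

Run:
```python
from h import *
p=bot.get_image("wrist"); save(p,"w2.png",(160,120,480,400),2)
s=bot.observe();print(s["tool_pos"],s["ee_rot"],s["t"],s["force"],s["qpos"])
print(proj(p,s["tool_pos"]),proj(p,[.5296,.1049,.038]),proj(p,[.5419,.1345,.0335]))
```

```text
[0.53289582 0.11280506 0.05816218] [2.44902692e+00 1.96709220e+00 1.17686146e-03] 3.9 [-0.3270106   0.17561583 -0.19636685] [ 2.08606909e-01  4.23392979e-01 -3.80704028e-01  7.65856942e-01
 -5.45099276e-06  1.99680455e+00]
[[325.26827648 262.58850725]] [[322.18170684 259.07685318]] [[333.1007831 199.3205351]]
```

View pics/w2.png

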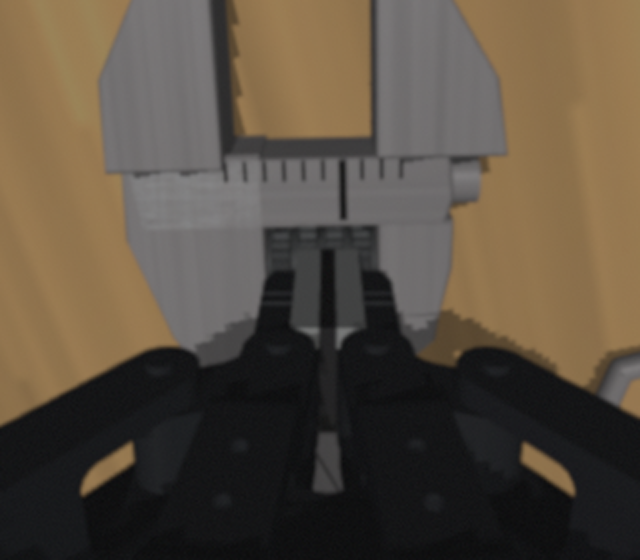

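Request:
carry_out(steps=[[[0,0,-0.03,0,0,0,0],[0,0,-0.042,0,0,0,0],[0,0,-0.046,0,0,0,0],[0,0,-0.048,0,0,0,0],[0,0,-0.048,0,0,0,0]]])

```text
t: 4.53
tool_pos: [0.5324, 0.1127, 0.0382]
ee_rot: [2.449, 1.967, 0.0]
force: [-0.1, -0.9, 0.6]
finger_gap: -0.0002
gripper_force: 0.0
```

Request:
carry_out(steps=[[[0,0,-0.003,0,0,0,0],[0,0,-0.003,0,0,0,0],[0,0,-0.003,0,0,0,0]]])

```text
t: 4.9
tool_pos: [0.5326, 0.1129, 0.0379]
ee_rot: [2.449, 1.967, 0.002]
force: [-1.1, 0.9, 6.0]
finger_gap: 0.0002
gripper_force: 3.0
```

Request:
carry_out(steps=[[[-0.002,-0.01,-0.001,0,0,0,0],[-0.0045,-0.02,-0.001,0,0,0,0],[-0.007,-0.031,-0.001,0,0,0,0],[-0.009,-0.042,-0.001,0,0,0,0],[-0.009,-0.042,-0.001,0,0,0,0]]])

```text
t: 5.52
tool_pos: [0.5293, 0.0962, 0.0378]
ee_rot: [2.449, 1.967, 0.003]
force: [-1.4, 0.5, 7.5]
finger_gap: -0.0001
gripper_force: 4.1
```

Request:
carry_out(steps=[[[0,0,0.02,0,0,0,0],[0.009,0.042,0.02,0,0,0,0],[0.009,0.042,0.02,0,0,0,0]]])

```text
t: 5.9
tool_pos: [0.5331, 0.1142, 0.0446]
ee_rot: [2.447, 1.969, 0.002]
force: [-1.0, 0.1, 0.8]
finger_gap: -0.0001
gripper_force: 0.0
```

Run:
```python
from h import *
p=bot.get_image("wrist"); save(p,"w3.png",(230,100,430,270),4)
s=bot.observe();print(s["tool_pos"],s["t"],s["force"])
```

```text
[0.53251002 0.11355195 0.04431152] 5.95 [-0.41105453 -0.08551898  0.31781579]
```

View pics/w3.png

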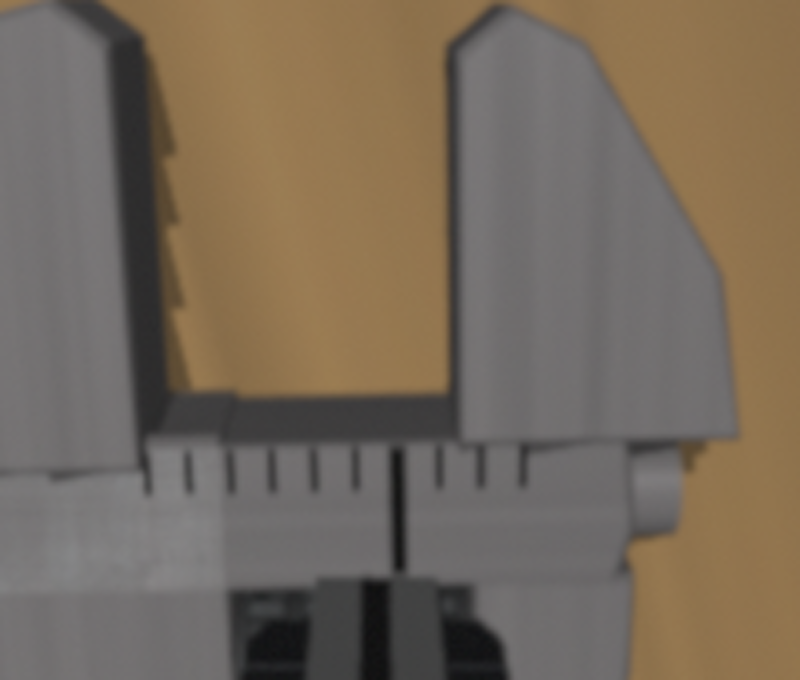

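Run:
```python
from h import *
p=bot.get_image("wrist")
c=lambda u,v:(230+u/4,100+v/4)
f=frame(p,c(398,445),c(399,572),c(460,439));print(f)
a,b=atz(p,c(188,470),.0335),atz(p,c(524,470),.0335);print(np.linalg.norm(a-b))
W=np.array([atz(p,c(*q),.0335) for q in [(229,588),(472,583)]]);print(W, np.linalg.norm(W[0]-W[1]), ((W.mean(0)-f[0])@f[1],(W.mean(0)-f[0])@f[2]))
```

```text
(array([0.54003765, 0.13399407, 0.0335    ]), array([ 0.97933827, -0.20222897,  0.        ]), array([0.20222897, 0.97933827, 0.        ]), np.float64(0.007142029723016936))
0.040357164146331885
[[0.51575313 0.12023595 0.0335    ]
 [0.54518149 0.11444576 0.0335    ]] 0.02999257327460403 (np.float64(-0.0060048338281455844), np.float64(-0.01824453086473556))
```

Request:
carry_out(steps=[[[0,0,-0.015,0,0,0,0],[0,0,-0.0205,0,0,0,0],[0,0,-0.0205,0,0,0,0],[-0.002,-0.01,-0.0205,0,0,0,0],[-0.0045,-0.02,-0.0205,0,0,0,0],[-0.007,-0.031,-0.0205,0,0,0,0],[-0.009,-0.042,-0.0205,0,0,0,0],[-0.009,-0.042,-0.0205,0,0,0,0],[-0.009,-0.042,0,0,0,0,0],[0,0,0,0,0,0,0],[0,0,0,0,0,0,0]]])

```text
t: 7.38
tool_pos: [0.5328, 0.114, 0.0442]
ee_rot: [-2.448, -1.969, -0.001]
force: [0.4, 1.1, 0.1]
finger_gap: -0.0
gripper_force: 0.0
```

Request:
carry_out(steps=[[[0,0,-0.015,0,0,0,0],[0,0,-0.0205,0,0,0,0],[0,0,-0.0205,0,0,0,0],[-0.002,-0.01,-0.0205,0,0,0,0],[-0.0045,-0.02,-0.0205,0,0,0,0],[-0.007,-0.031,-0.0205,0,0,0,0],[-0.009,-0.042,-0.0205,0,0,0,0],[-0.009,-0.042,-0.0205,0,0,0,0],[-0.009,-0.042,0,0,0,0,0],[0,0,0,0,0,0,0],[0,0,0,0,0,0,0]]])

```text
t: 8.75
tool_pos: [0.5327, 0.114, 0.0441]
ee_rot: [-2.448, -1.969, -0.001]
force: [-0.3, -0.1, -0.7]
finger_gap: 0.0003
gripper_force: 0.0
```

Request:
carry_out(steps=[[[0,0,-0.015,0,0,0,0],[0,0,-0.0205,0,0,0,0],[0,0,-0.0205,0,0,0,0],[-0.002,-0.01,-0.0205,0,0,0,0],[-0.0045,-0.02,-0.0205,0,0,0,0],[-0.007,-0.031,-0.0205,0,0,0,0],[-0.009,-0.042,-0.0205,0,0,0,0],[-0.009,-0.042,-0.0205,0,0,0,0],[-0.009,-0.042,0,0,0,0,0],[0,0,0,0,0,0,0],[0,0,0,0,0,0,0]]])

```text
t: 10.12
tool_pos: [0.5327, 0.114, 0.0441]
ee_rot: [-2.448, -1.969, -0.001]
force: [-0.1, -0.5, -0.2]
finger_gap: -0.0
gripper_force: 0.0
```

Run:
```python
from h import *
p=bot.get_image("wrist"); save(p,"w4.png",(230,100,430,270),4)
s=bot.observe();print(s["tool_pos"],s["t"],s["force"])
```

```text
[0.53223001 0.11345993 0.04393517] 10.175 [-1.76672129  0.30589861  0.397227  ]
```

View pics/w4.png

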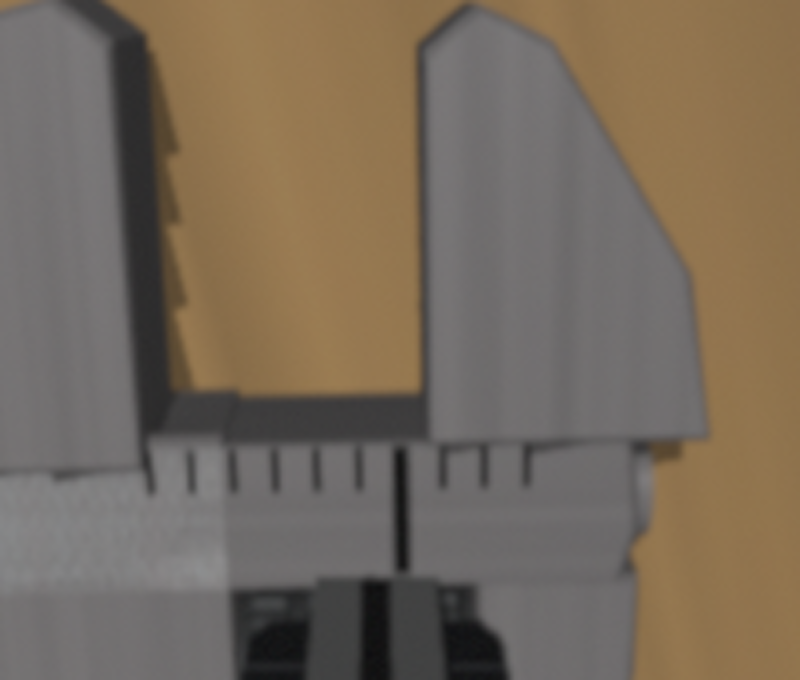

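Request:
carry_out(steps=[[[0,0,-0.015,0,0,0,0],[0,0,-0.0205,0,0,0,0],[0,0,-0.0205,0,0,0,0],[-0.002,-0.01,-0.0205,0,0,0,0],[-0.0045,-0.02,-0.0205,0,0,0,0],[-0.007,-0.031,-0.0205,0,0,0,0],[-0.009,-0.042,-0.0205,0,0,0,0],[-0.009,-0.042,-0.0205,0,0,0,0],[-0.009,-0.042,0,0,0,0,0],[0,0,0,0,0,0,0],[0,0,0,0,0,0,0]]])

```text
t: 11.55
tool_pos: [0.5328, 0.114, 0.0442]
ee_rot: [-2.448, -1.969, -0.001]
force: [0.3, -0.4, -0.6]
finger_gap: 0.0002
gripper_force: 0.0
```

Request:
carry_out(steps=[[[0,0,-0.015,0,0,0,0],[0,0,-0.0205,0,0,0,0],[0,0,-0.0205,0,0,0,0],[-0.002,-0.01,-0.0205,0,0,0,0],[-0.0045,-0.02,-0.0205,0,0,0,0],[-0.007,-0.031,-0.0205,0,0,0,0],[-0.009,-0.042,-0.0205,0,0,0,0],[-0.009,-0.042,-0.0205,0,0,0,0],[-0.009,-0.042,0,0,0,0,0],[0,0,0,0,0,0,0],[0,0,0,0,0,0,0]]])

```text
t: 12.92
tool_pos: [0.5327, 0.1141, 0.0441]
ee_rot: [-2.448, -1.969, -0.001]
force: [-0.1, -0.0, 0.4]
finger_gap: 0.0
gripper_force: 0.0
```

Request:
carry_out(steps=[[[0,0,-0.015,0,0,0,0],[0,0,-0.0205,0,0,0,0],[0,0,-0.0205,0,0,0,0],[-0.002,-0.01,-0.0205,0,0,0,0],[-0.0045,-0.02,-0.0205,0,0,0,0],[-0.0055,-0.025,-0.0205,0,0,0,0],[-0.0055,-0.025,-0.0205,0,0,0,0],[-0.0055,-0.025,0,0,0,0,0],[0,0,0,0,0,0,0],[0,0,0,0,0,0,0]]])

```text
t: 14.18
tool_pos: [0.5324, 0.1134, 0.044]
ee_rot: [-2.448, -1.968, 0.0]
force: [-0.3, 0.5, 0.4]
finger_gap: -0.0
gripper_force: 0.0
```

Run:
```python
from h import *
p=bot.get_image("wrist"); save(p,"w5.png",(230,100,430,270),4)
s=bot.observe();print(s["tool_pos"],s["t"],s["force"])
```

```text
[0.53209988 0.11303335 0.04392871] 14.225 [ 0.74703215 -1.47286644  0.40363654]
```

View pics/w5.png

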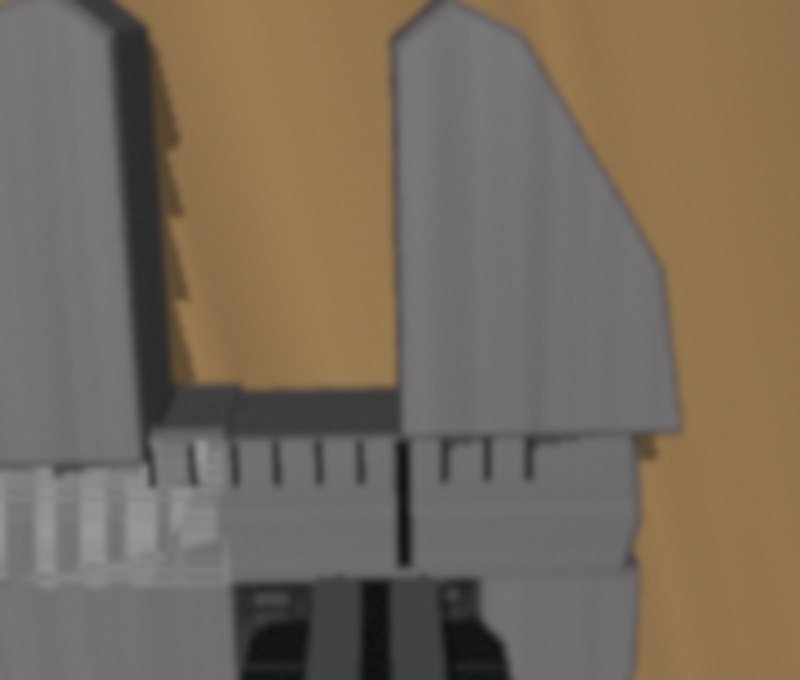

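Request:
carry_out(steps=[[[0,0,0.1,0,0,0,0],[0,0,0.2,0,0,0,0],[0,0,0.2,0,0,0,0],[0,0,0.2,0,0,0,0]]])

```text
t: 14.72
tool_pos: [0.5317, 0.1125, 0.1237]
ee_rot: [-2.449, -1.967, 0.002]
force: [0.3, -0.3, -0.7]
finger_gap: 0.0001
gripper_force: 0.0
```

```bash
python3 -c "
from bench import bot
print(bot.observe()['tool_pos'],bot.job_done())"
```

```text
the job is handed in; nothing more can be done
[0.53171147 0.11254831 0.1237251 ] None
```

I rolled the wheel closed in seven fingertip strokes until the jaw met the long gauge mark (about 0.3 mm past it, read from the last close-up), then raised the hand clear and handed the job in at about 15 s; the hand-in gave no verdict.

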